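# Right the toppled beaker

### The job

The empty plastic beaker has been knocked over and lies on its side on the worktop. Stand it up on its base again, about where it fell, without dropping it or knocking it about, and let go of it. Leave the weighing bottle, the vial and the rubber stopper that stand round it undisturbed.

Things in the scene. Friction and masses are not known exactly. Their poses are not given: they have to be found in the camera images.
- beaker: empty clear plastic open-topped beaker, about 0.1 kg, 85 mm tall, outer diameter 68 mm at the base, 76 mm at the mouth, wall about 2 mm, at least 60 mm clear inside; small pouring lip. Origin: centre of the underside of its base; own z runs from base to mouth, +y to the lip. Starts on its side, z nearly level, mouth to the robot's left (turned up to 35 degrees), lip uppermost
- beaker_mouth (a point): centre of the beaker's open mouth, level with its rim, 85 mm from the base along the beaker's own z; same axes as the beaker. About 40 mm high while it lies, 85 mm above the worktop once it stands
- weigh_bottle: bystander: clear glass weighing bottle with knob lid, 39 mm diameter, 59 mm tall, standing; origin at the centre of its underside, z up
- vial_a: bystander: small clear glass vial with crimped cap, 22 mm diameter, 43 mm tall, standing; origin at the centre of its underside, z up
- stopper: bystander: tapered rubber stopper, 33 mm diameter, 28 mm tall, standing; origin at the centre of its underside, z up

How it is judged:
By the outcome, as a careful person would: the job done as asked, in the order asked, and still so for the second after the job is handed in, with the robot touching nothing.
It also fails if it takes over 32 s, if anything falls off the work surface, if the arm or the gripper's body presses on something with over 40 N, if the wrist force passes 120 N, or if a joint passes its speed limit or range.

### The arm

A 6-joint arm with a two-finger parallel gripper is mounted at the origin on a cart in front of the work surface, level with it; the furniture and walls round the work are solid. World frame = base frame: x ahead of the robot, y to its left, z up, the work surface at z = 0. Lengths are in mm, angles in rad, forces in N, time in s.
With the tool pointing down it reaches from about 300 to 825 mm from the base axis. Payload 5.4 kg.
Tool frame: the origin (TCP) lies between the finger pads; the fingertips stand 22 mm ahead of it and the grasp point (between the pads) lies 3 mm ahead of it; z points along the fingers, y is the line along which they close (so a half turn about z gives the same grasp; the last joint's range is limited). The gripper opens to 92 mm and grips with 3 to 60 N. Pads are 20 mm wide; open, the fingers measure 128 mm over their backs; the gripper's body (75 mm by 189 mm) begins 69 mm behind the grasp point.
Start: joints at [-1.315, 0.158, 1.597, -0, 1.386, -0.21], TCP at [258.229, -513.735, 236.601] pointing down, gripper open.
Joint ranges: [-2.91, 2.91], [-0.94, 2.29], [0.18, 2.7], [-1.29, 4.43], [0.17, 2.64], [-3, 3]. Speed limits (rad/s): [2.57, 2.57, 3.14, 3.14, 3.14, 3.14].

### API

Orientations are given as a unit quaternion [x, y, z, w].
In Python, from bench import robot, viewer, order gives the robot as it stands.
- The arm moves only by the shell command python3 -m creep 'ROWS' [OPENING] [FORCE]. ROWS is text: rows parted by semicolons, each of 6 numbers parted by spaces: the shift along the tool's x, y, z in cm, then the turn, a rotation vector about the tool's x, y, z in degrees. In form: tx ty tz ax ay az; .... A call has 1 to 5 rows; each row is the pose to reach, as a shift and turn from the pose commanded when the call began, along the tool's axes at that moment; what a row does not reach only later rows make up. A row lasts 1/10 s, in which the tool goes at most 50 mm and 8.59 degrees, less where a joint would pass 70% of its speed; a pose out of reach is approached as far as the arm can. A call with a gripper value outside its range is refused whole. OPENING is the finger opening in cm, from 0 to 9.19, set as the call begins (- or left out, the last holds). The fingers move at their own pace and stop on an object; FORCE is the grip in N (left out, the last holds). Time passes only in rows, so rows that repeat a pose let the fingers close. It gives the time, the measured TCP pose, the force, the opening and the grip force at its end, in the units of the state.
- robot.get_obs(): the state, without advancing time (a new reading comes with each control period).
- viewer.grab_frame(name): name is "scene" or "top"; returns (picture, depth): 384x512x3 uint8, red, green, blue; 384x512 float32, mm along the optical axis (not along the pixel's ray), 0 where there is no reading.
- viewer.get_calibration(name): a dict with "K" (3x3 intrinsics, pixels), "rvec" (rotation vector, rad) and "tvec" (3), from world to camera coordinates, as OpenCV has them. Camera axes: x right, y down, z forward; pixel columns grow to the right and rows downward; lengths in mm; the calibration is good to about 2 mm. A picture is of the moment at which its call begins. get_calibration takes no time and is no camera call.
- order.finish_job(): hands the job in; it is judged then, once.
The state is a dict: "time_s": time; "q": joint angles; "joint_velocities": joint speeds; "effort": joint torques, N m; "ee_pos": TCP position; "ee_rot": TCP orientation; "contact_force": force on the tool from outside, world axes, zero at the start; "wrist_torque": the same for the moment, N m; "grip_width": opening from 0.0 (shut) to 1.0 (fully open); "grip_force": force on a finger pad.
Only numpy, scipy, OpenCV 4.12 (cv2) and the standard library are available. Lean on these libraries where they do the work, as an engineer would, in place of code of your own. Each camera call takes 0.05 s, during which the arm holds its last target. There are 200 camera calls.

## Working session

There is one attempt and no reset: what is moved stays moved. The work goes in short steps, Python scripts to look and compute and a shell command to move; the robot and the scene stay as the last step left them, time stands still between calls to the robot, and variables do not carry over. Pictures are saved under pics/ and viewed, at most 10 in all, crops included, and the job is handed in when it is done.

```bash
mkdir -p pics; ls; cat > h.py <<'E'
import numpy as np, cv2
from bench import robot, viewer, order
from scipy.spatial.transform import Rotation as R
def cal(n):
    c=viewer.get_calibration(n); return np.array(c["K"],float),cv2.Rodrigues(np.array(c["rvec"],float))[0],np.array(c["tvec"],float).ravel()
def plane(n,u,v,z):
    K,Rm,t=cal(n); d=Rm.T@np.linalg.inv(K)@np.array([u,v,1.]); o=-Rm.T@t
    return o+d*(z-o[2])/d[2]
def proj(n,p):
    K,Rm,t=cal(n); q=K@(Rm@np.array(p,float)+t); return q[:2]/q[2]
def cloud(n,dep):
    K,Rm,t=cal(n); v,u=np.indices(dep.shape); P=np.linalg.inv(K)@np.stack([u.ravel(),v.ravel(),np.ones(u.size)])*dep.ravel()
    return (Rm.T@(P-t[:,None])).T.reshape(dep.shape+(3,))
E
python3 - <<'E'
from h import *
for n in("scene","top"):
    im,d=viewer.grab_frame(n); cv2.imwrite(f"pics/{n}0.png",im[:,:,::-1]); np.save(n+"0.npy",d)
    K,Rm,t=cal(n); print(n,-Rm.T@t,K[0,0], Rm[2])
print(robot.get_obs())
E
```

```text
pics
scene [ 20.45663449 777.21448191 579.53756605] 484.21369760033065 [ 0.60347233 -0.59583604 -0.52990618]
top [ 406.31377202  198.84951429 1111.80441198] 464.03789132367194 [ 0.1537264   0.020104   -0.98790891]
{'time_s': 0.1, 'q': array([-1.31512997e+00,  1.59002394e-01,  1.59809927e+00, -2.75185944e-05,
        1.38623085e+00, -2.10056950e-01]), 'joint_velocities': array([ 7.24160261e-04, -9.99357221e-04, -4.20552908e-03, -2.16177056e-03,
       -2.17074747e-04,  1.45162422e-05]), 'effort': array([-2.64933324e-04, -3.86500633e+01, -3.22961318e+01,  7.02940975e-02,
        3.38895118e-02, -5.07299239e-05]), 'ee_pos': array([ 258.07106335, -513.22905121,  235.71169004]), 'ee_rot': array([ 9.73009062e-01,  2.30765265e-01, -3.33567607e-05, -8.69399381e-04]), 'contact_force': array([-1.1269995 ,  0.14378973, -0.56803448]), 'wrist_torque': array([ 0.06395697,  0.01675208, -0.01098875]), 'grip_force': 0.0, 'grip_width': 0.9993030617642978}
```

View pics/top0.png

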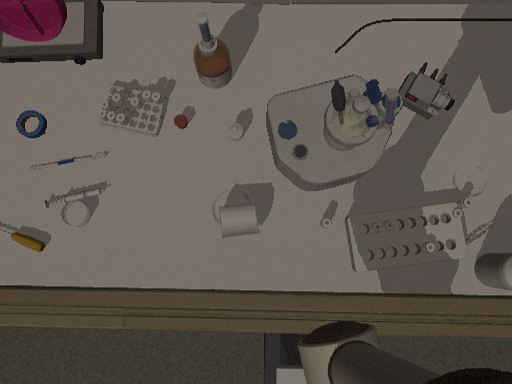

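View pics/scene0.png

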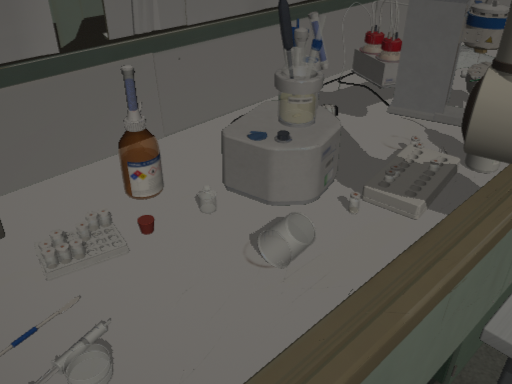

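The top view shows the beaker lying at about (238,220). The weighing bottle is at (236,131), the stopper at (181,121) and the vial at (327,222). The scene view shows the beaker at about (285,240). I'll zoom in on both.

```bash
python3 - <<'E'
from h import *
a=cv2.imread("pics/top0.png")[180:260,195:275]; b=cv2.imread("pics/scene0.png")[190:290,230:330]
g=lambda i:cv2.convertScaleAbs(cv2.resize(i,(400,400),interpolation=cv2.INTER_CUBIC),alpha=1.5)
cv2.imwrite("pics/z0.png",np.hstack([g(a),g(b)]))
d=np.load("top0.npy"); P=cloud("top",d)
print(P[190:250:4,204:272:4,2].round().astype(int))
s=P[195:245,210:265].reshape(-1,3); s=s[s[:,2]>35]; print(len(s),s.min(0),s.max(0),s.mean(0))
xy=s[:,:2].astype(np.float32); print(cv2.minAreaRect(xy))
for n,u,v,z in[("wb",236,131,30),("vial",327,222,30),("stop",181,121,28)]: print(n,plane("top",u,v,z))
Ps=cloud("scene",np.load("scene0.npy")); s=Ps[200:275,245:325].reshape(-1,3); s=s[s[:,2]>12]; print(len(s),s.min(0),s.max(0),cv2.minAreaRect(s[:,:2].astype(np.float32)))
E
```

```text
[[   4   -1    2    3   -1    0 1112    1   -1   -1    3    3    3    3
    -2    2    4]
 [  -1    4   -1    0   -2    0    2    0    0    4    4    2    2   -1
     3   -1   -1]
 [  -1    3    1    2    2    4    3    1   -2    1    1    3   -1   -1
     2    0    2]
 [   1    0    2    7    5    3    2    4   -1    3    0    2    0    1
     3    1    4]
 [   1   -2    2    3    3   50   53   55   58   57   61   61   61   56
    -1   -1    1]
 [   3    2    2    1   64   67   63   68   68   69   67   70   65   69
     2   -4    2]
 [   0   -3    4   -2   72   70   70   73   69   70   68   72   67   73
     1    6   -1]
 [   2    1    3    3   79   72   78   73   76   73   75   70   76   68
     5    0    1]
 [  -1    2    0    1   76   73   75   71   73   69   72   70   70   66
     2    3    3]
 [   4   -1    1    3    4   71   76   68   69   67   66   64   64   65
     3    2    1]
 [   2    3    0    0    5   65   67   68   60   63   63   63   60   51
     5    1    0]
 [   1    3    0   -2    1   61   59   53   52   49   45   40    5    0
     1    3    3]
 [   3    1    2   -2    3    4    2    2    3    0    2    0    2   -2
    -2   -2    3]
 [   0    2    0    0    2    2    2    3    4    2    4    4   -3    0
    -4   -2    3]
 [   1   -5    2    0    4    4    2    4    4    1    2    5    0   -1
     2   -3    4]]
1175 [406.31377202 198.84951429  35.21321927] [ 516.42952873  296.20034687 1111.80441198] [474.45986748 249.56528304  76.36414493]
((456.7182312011719, 247.19952392578125), (111.84805297851562, 85.07009887695312), 7.004035949707031)
wb [690.01372404 262.8077115   30.        ]
vial [475.94045633  46.31854214  30.        ]
stop [713.51830968 396.59518223  28.        ]
1768 [20.45663449 97.50390186 12.0027779 ] [623.89815878 777.21448191 579.53756605] ((304.031494140625, 451.0530090332031), (104.95005798339844, 864.367919921875), 41.48302459716797)
```

View pics/z0.png

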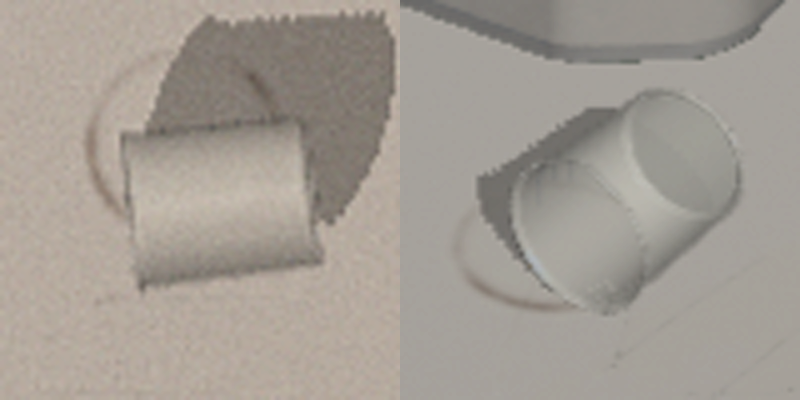

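The zoom shows the beaker's axis running nearly along +y. Its left end at crop x≈130 is wider and about 5 mm higher, so that is the mouth. The right end at crop x≈308 is the base. The ring beside the beaker is only a mark on the worktop.

```bash
python3 - <<'E'
from h import *
g=lambda px:np.array([195+px[0]/5-.4,180+px[1]/5-.4])
# silhouette corners in top crop: mouth far, mouth near, base far, base near
for nm,p,z in[("mouth far",(122,132),38),("mouth near",(143,288),38),("base far",(299,122),34),("base near",(322,262),34)]:
    print(nm,plane("top",*g(p),z).round(1))
d=np.load("top0.npy");P=cloud("top",d); ok=d>0
s=P[195:245,210:265][ok[195:245,210:265]]; s=s[(s[:,2]>30)&(s[:,2]<95)]
print("beaker",len(s),s.min(0),s.max(0),cv2.minAreaRect(s[:,:2].astype(np.float32)))
t=s[s[:,2]>0]; 
A=np.c_[t[:,0],t[:,1],np.ones(len(t))]
c=s.mean(0); print(c)
# slices across y: fit circle apex
for y0 in range(205,300,10):
    k=s[abs(s[:,1]-y0)<5]
    if len(k)>20:
        B=np.c_[2*k[:,0],2*k[:,2],np.ones(len(k))]; m=np.linalg.lstsq(B,(k[:,[0,2]]**2).sum(1),rcond=None)[0]
        print(y0,len(k),"xc %.1f zc %.1f r %.1f"%(m[0],m[1],np.sqrt(m[2]+m[0]**2+m[1]**2)), "x %.0f..%.0f zmax %.0f"%(k[:,0].min(),k[:,0].max(),np.percentile(k[:,2],90)))
b=P[70:192,262:400][ok[70:192,262:400]]; b=b[b[:,2]>30]; f=b[b[:,2]<140]
print("block",f.min(0),f.max(0)); hull=cv2.convexHull(f[:,:2].astype(np.float32))
print(cv2.approxPolyDP(hull,12,True)[:,0].round()); print(np.percentile(f[:,2],[20,50,80,95]), np.percentile(b[:,2],[99]))
E
```

```text
mouth far [508.1 297.5  38. ]
mouth near [436.3 285.7  38. ]
base far [514.6 215.4  34. ]
base near [449.9 203.6  34. ]
beaker 1163 [436.33868439 205.85149327  35.21321927] [516.42952873 296.20034687  83.23682925] ((476.89794921875, 249.65406799316406), (71.33961486816406, 84.9748306274414), 7.1209235191345215)
[475.16300862 250.08857558  65.68032446]
205 31 xc 479.8 zc 40.2 r 29.1 x 449..491 zmax 69
215 143 xc 481.3 zc 37.9 r 33.5 x 447..516 zmax 71
225 129 xc 480.2 zc 37.5 r 34.3 x 445..516 zmax 71
235 143 xc 479.0 zc 38.5 r 34.1 x 444..513 zmax 73
245 131 xc 478.0 zc 39.2 r 34.1 x 442..513 zmax 74
255 144 xc 476.3 zc 39.4 r 34.3 x 441..510 zmax 74
265 133 xc 474.8 zc 40.8 r 33.9 x 439..510 zmax 76
275 143 xc 473.6 zc 42.0 r 33.4 x 439..507 zmax 76
285 133 xc 472.1 zc 40.7 r 34.8 x 436..508 zmax 76
295 33 xc 468.1 zc 40.9 r 37.9 x 464..508 zmax 79
block [ 549.44390967 -127.15225607   30.4754441 ] [794.79907589 192.01140492 139.99970539]
[[ 793. -127.]
 [ 795.    4.]
 [ 744.  175.]
 [ 713.  192.]
 [ 606.  166.]
 [ 550.   90.]
 [ 581.  -30.]]
[ 90.87249751 137.9120999  139.42011218 139.8710115 ] [392.44132808]
```

```bash
cat >> h.py <<'E'
def tool(az,tilt):
    """fingers point down, leaning by tilt deg toward horizontal azimuth az (deg); closing axis level"""
    h=np.array([np.cos(np.radians(az)),np.sin(np.radians(az)),0]); s,c=np.sin(np.radians(tilt)),np.cos(np.radians(tilt))
    z=s*h-c*np.array([0,0,1]); y=np.array([-h[1],h[0],0]); return np.c_[np.cross(y,z),y,z]
def go(p,Rm):
    """rows from the measured pose to put the grasp point at p"""
    o=robot.get_obs(); R0=R.from_quat(o["ee_rot"]).as_matrix()
    t=np.array(p)-3*Rm[:,2]-o["ee_pos"]
    print("shift cm",(R0.T@t/10).round(2),"turn",np.degrees(R.from_matrix(R0.T@Rm).as_rotvec()).round(1),"q",o["q"].round(2),"t",o["time_s"],"F",o["contact_force"].round(1),o["grip_force"],o["grip_width"])
AXP=97.5  # azimuth base->mouth
E
python3 - <<'E'
from h import *
a=np.array([np.cos(np.radians(AXP)),np.sin(np.radians(AXP)),0]); base=np.array([482,209.5,0])
Rp=tool(AXP-180,45); g=base+48*a+[0,0,37]; print(g,Rp)
go(g-120*Rp[:,2],Rp)
E
```

```text
[475.73474277 257.08935335  37.        ] [[-0.09229596  0.99144486  0.09229596]
 [ 0.70105738  0.13052619 -0.70105738]
 [-0.70710678  0.         -0.70710678]]
shift cm [ 56.9  -67.25  11.31] turn [-27.8 -39.1 -66.9] q [-1.32  0.16  1.6  -0.    1.39 -0.21] t 0.1 F [-1.1  0.1 -0.6] 0.0 0.9993030617642978
```

```bash
python3 -m creep '4 -3 -2 -2 -3 -6; 7 -7 -3 -5 -7 -12; 10 -11 -3 -8 -11 -19; 13 -15 -3 -11 -15 -26; 17 -19 -3 -13 -19 -32' 9.19 12; python3 - <<'E'
from h import *
Rp=tool(AXP-180,45); go(np.array([475.7,257.1,37])-120*Rp[:,2]+[0,0,100],Rp)
E
```

```text
time_s: 0.6
ee_pos: [320.7, -276.3, 266.4]
ee_rot: [0.852, 0.485, -0.133, 0.147]
contact_force: [1.5, -0.3, 0.0]
grip_width: 0.999
grip_force: 0.0
shift cm [ 57.41 -18.24 -20.85] turn [-14.7 -20.1 -34.6] q [-0.76 -0.39  2.08 -0.36  1.25 -0.14] t 0.6 F [ 1.5 -0.3  0. ] 0.0 0.9992425295409325
```

```bash
python3 -m creep '4.5 -1.5 -1.6 -3 -4 -7; 9 -3 -3.2 -6 -8 -14; 13.5 -4.4 -4.9 -9 -12 -21; 18 -5.8 -6.6 -12 -16 -28; 22 -7.2 -8 -14.7 -20 -34.6'; python3 - <<'E'
from h import *
Rp=tool(AXP-180,45); go(np.array([475.7,257.1,37])-120*Rp[:,2]+[0,0,100],Rp)
E
```

```text
time_s: 1.1
ee_pos: [375.1, -40.4, 251.9]
ee_rot: [0.616, 0.691, -0.248, 0.285]
contact_force: [1.3, 0.4, 0.2]
grip_width: 0.999
grip_force: 0.0
shift cm [ 28.47  13.39 -23.88] turn [-0.2 -0.5 -0.8] q [ 0.13 -0.3   2.17 -0.8   1.36  0.23] t 1.1 F [1.3 0.4 0.2] 0.0 0.9987138036029038
```

```bash
python3 -m creep '3.5 1.7 -3 0 0 0; 7 3.4 -6 0 0 0; 10.5 5 -9 0 0 0; 14 6.7 -12 0 0 0; 17.5 8.4 -15 0 0 -1'; python3 -m creep '3.5 1.6 -2.9 0 0 0; 7 3.2 -5.8 0 0 0; 10.5 4.8 -8.8 0 0 0; 10.5 4.8 -8.8 0 0 0' ; python3 - <<'E'
from h import *
Rp=tool(AXP-180,45); go(np.array([475.7,257.1,37])-120*Rp[:,2],Rp)
E
```

```text
time_s: 1.6
ee_pos: [432.3, 197.8, 236.3]
ee_rot: [0.611, 0.696, -0.251, 0.281]
contact_force: [0.8, -0.2, 0.3]
grip_width: 0.999
grip_force: 0.0
time_s: 2.0
ee_pos: [462.8, 341.1, 222.4]
ee_rot: [0.61, 0.697, -0.252, 0.281]
contact_force: [0.8, -0.8, -0.5]
grip_width: 1.002
grip_force: 0.0
shift cm [7.02 0.28 6.9 ] turn [-0.4 -0.7  0.3] q [ 0.73  0.56  1.29 -0.62  1.76  0.62] t 2.0 F [ 0.8 -0.8 -0.5] 0.0 1.0015604123297766
```

Next I'll descend to the pre-grasp pose and take a picture.

```bash
python3 -m creep '2.5 0.1 2.5 0 0 0; 5 0.2 5 0 0 0; 7 0.3 6.9 0 -0.7 0; 7 0.3 6.9 0 -0.7 0' ; python3 - <<'E'
from h import *
Rp=tool(AXP-180,45); go(np.array([475.7,257.1,37]),Rp)
L=[]
for n,(u,v) in(("top",(232,215)),("scene",(270,220))):
    im,d=viewer.grab_frame(n); c=im[v-70:v+70,u-70:u+70,::-1]; L.append(cv2.resize(c,(400,400),interpolation=cv2.INTER_CUBIC))
cv2.imwrite("pics/pre.png",cv2.convertScaleAbs(np.hstack(L),alpha=1.4))
E
```

```text
time_s: 2.4
ee_pos: [462.5, 337.0, 123.5]
ee_rot: [0.608, 0.694, -0.259, 0.284]
contact_force: [0.2, 0.2, -0.7]
grip_width: 1.002
grip_force: 0.0
shift cm [ 0.45  0.43 11.53] turn [-0.8  0.3  0.3] q [ 0.72  0.68  1.33 -0.62  1.64  0.71] t 2.4 F [ 0.2  0.2 -0.7] 0.0 1.001802269554932
```

View pics/pre.png

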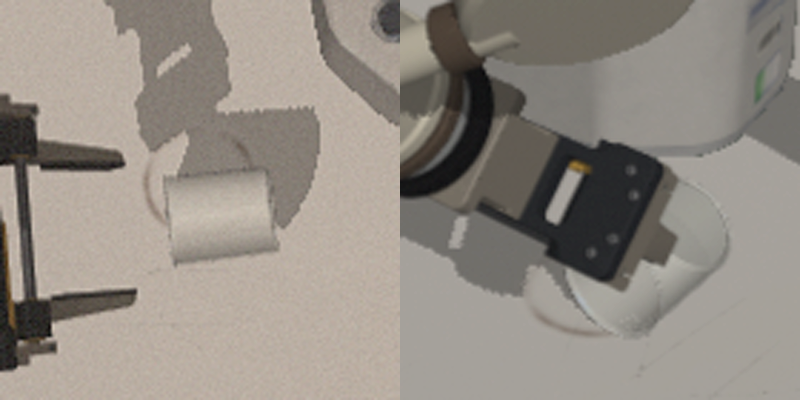

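The fingers sit left of the mouth in the top view, with tips at crop (120,160) and (133,297). They straddle the beaker, and the way in is clear. I'll check that finger midpoint against the arm's pose while advancing half way.

```bash
python3 - <<'E'
from h import *
print(proj("top",[464.5,321.6,108]),plane("top",206.5,224.8,108))
E
python3 -m creep '0.2 0.2 2 0 0 0; 0.4 0.4 4 -0.8 0 0; 0.4 0.4 6 -0.8 0 0; 0.4 0.4 6 -0.8 0 0'; python3 - <<'E'
from h import *
Rp=tool(AXP-180,45); go(np.array([475.7,257.1,37]),Rp)
im,d=viewer.grab_frame("top"); u,v=232,215; cv2.imwrite("pics/half.png",cv2.convertScaleAbs(cv2.resize(im[v-50:v+50,u-50:u+50,::-1],(600,600),interpolation=cv2.INTER_CUBIC),alpha=1.4))
E
```

```text
[204.4022887  222.81391714] [460.30368756 316.9120092  108.        ]
time_s: 2.9
ee_pos: [473.7, 299.2, 83.5]
ee_rot: [0.609, 0.695, -0.251, 0.289]
contact_force: [-0.4, 0.6, -0.4]
grip_width: 1.0
grip_force: 0.0
shift cm [ 0.32 -0.38  5.96] turn [ 0.3  0.  -0. ] q [ 0.67  0.68  1.42 -0.65  1.53  0.74] t 2.9 F [-0.4  0.6 -0.4] 0.0 1.0003964525317726
```

View pics/half.png

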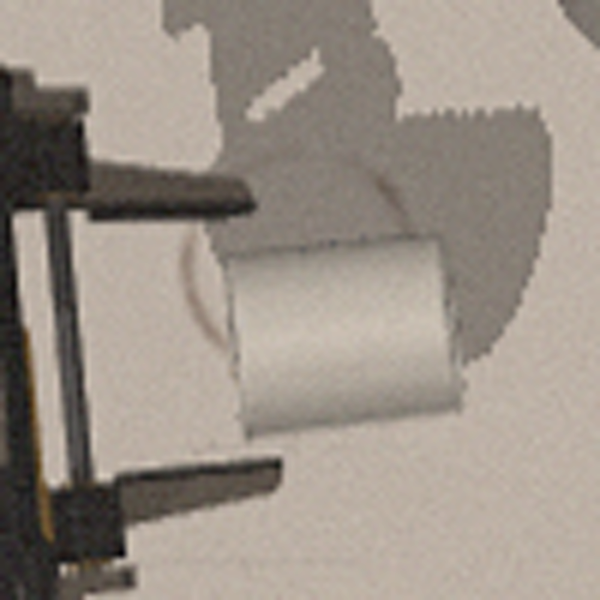

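The beaker sits between the fingertips. The fingertip midpoint is at crop row ≈342 against ≈346 for the beaker's axis, so it is centred within 2 mm. I'll take a fresh reading and go on.

```bash
python3 -m creep '0 -0.1 0 0 0 0; 0 -0.2 0 0 0 0';  python3 - <<'E'
from h import *
Rp=tool(AXP-180,45); go(np.array([475.7,257.1,37]),Rp)
E
```

```text
time_s: 3.15
ee_pos: [472.5, 301.5, 84.6]
ee_rot: [0.609, 0.696, -0.248, 0.29]
contact_force: [-0.0, 0.8, 0.5]
grip_width: 0.995
grip_force: 0.0
shift cm [ 0.21 -0.32  6.21] turn [ 0.5 -0.1 -0.1] q [ 0.68  0.67  1.42 -0.65  1.53  0.74] t 3.15 F [-0.   0.8  0.5] 0.0 0.9945592778072314
```

```bash
python3 -m creep '0.1 -0.1 2 0 0 0; 0.2 -0.1 4 0 0 0; 0.2 -0.1 6 0 0 0; 0.2 -0.1 6 0 0 0; 0.2 -0.1 6 0 0 0'; python3 - <<'E'
from h import *
Rp=tool(AXP-180,45); go(np.array([475.7,257.1,37]),Rp)
L=[]
for n,(u,v) in(("top",(232,215)),("scene",(270,220))):
    im,d=viewer.grab_frame(n); c=im[v-50:v+50,u-50:u+50,::-1]; L.append(cv2.resize(c,(400,400),interpolation=cv2.INTER_CUBIC))
cv2.imwrite("pics/at.png",cv2.convertScaleAbs(np.hstack(L),alpha=1.4))
E
```

```text
time_s: 3.65
ee_pos: [476.7, 260.3, 39.8]
ee_rot: [0.608, 0.696, -0.25, 0.29]
contact_force: [0.4, -0.2, 0.5]
grip_width: 1.0
grip_force: 0.0
shift cm [-0.02 -0.14  0.11] turn [ 0.4 -0.  -0. ] q [ 0.62  0.69  1.51 -0.68  1.42  0.77] t 3.65 F [ 0.4 -0.2  0.5] 0.0 0.9995986304610902
```

View pics/at.png

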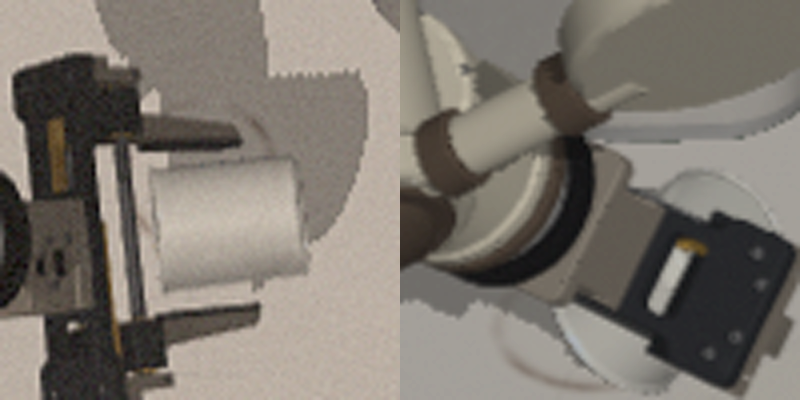

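Both fingers flank the beaker with about equal gaps, and the body stays clear of the mouth. I'll close in two steps.

```bash
python3 -m creep '0 0 0 0 0 0; 0 0 0 0 0 0; 0 0 0 0 0 0' 7.7 10; python3 -m creep '0 0 0 0 0 0; 0 0 0 0 0 0; 0 0 0 0 0 0; 0 0 0 0 0 0; 0 0 0 0 0 0' 6.5 12
```

```text
time_s: 4.05
ee_pos: [476.6, 260.0, 39.3]
ee_rot: [0.608, 0.696, -0.25, 0.29]
contact_force: [0.2, 0.3, -0.6]
grip_width: 0.839
grip_force: 0.0
time_s: 4.55
ee_pos: [476.6, 259.7, 39.1]
ee_rot: [0.608, 0.696, -0.25, 0.29]
contact_force: [-0.7, 2.1, 2.3]
grip_width: 0.79
grip_force: 12.0
```

Opening is 72.7 mm with 12 N of grip, as expected for the beaker's diameter there. Next I'll lift straight up.

```bash
python3 -m creep '-0.3 0 -0.3 0 0 0; -0.8 0 -0.8 0 0 0; -1.8 0 -1.8 0 0 0; -3 0 -3 0 0 0; -4.5 0 -4.5 0 0 0' - 15; python3 -m creep '-1 0 -1 0 0 0; -1.4 0 -1.4 0 0 0; -1.4 0 -1.4 0 0 0'; python3 - <<'E'
from h import *
Rq=tool(60,45)@np.diag([-1,-1,1]); go([480,255,100],Rq)
L=[]
for n,(u,v) in(("top",(232,215)),("scene",(270,200))):
    im,d=viewer.grab_frame(n); c=im[v-60:v+60,u-60:u+60,::-1]; L.append(cv2.resize(c,(400,400),interpolation=cv2.INTER_CUBIC))
cv2.imwrite("pics/lift.png",cv2.convertScaleAbs(np.hstack(L),alpha=1.4))
E
```

```text
time_s: 5.05
ee_pos: [476.0, 259.4, 104.1]
ee_rot: [0.608, 0.696, -0.25, 0.289]
contact_force: [0.1, 0.6, -1.7]
grip_width: 0.791
grip_force: 15.0
time_s: 5.35
ee_pos: [476.5, 259.9, 123.6]
ee_rot: [0.609, 0.695, -0.249, 0.29]
contact_force: [0.2, -0.6, -1.1]
grip_width: 0.793
grip_force: 15.0
shift cm [1.02 0.13 2.02] turn [ 0.4 86.2 41.8] q [ 0.62  0.56  1.51 -0.68  1.52  0.69] t 5.35 F [ 0.2 -0.6 -1.1] 14.965990823760649 0.7930580373917072
```

View pics/lift.png

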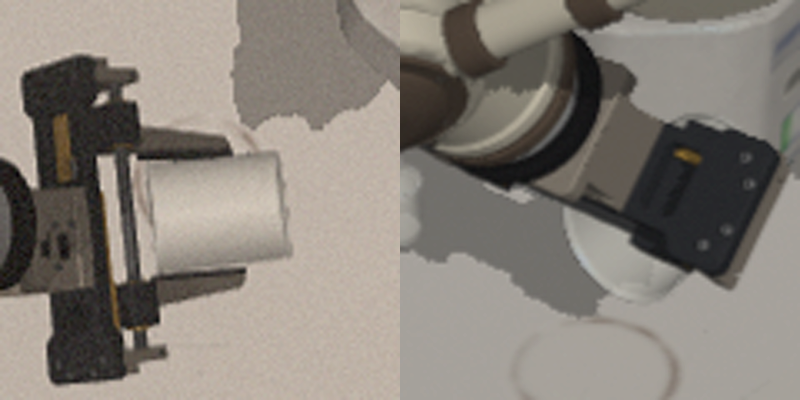

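The beaker hangs level in the fingers at crop (215,210) in the top view, clear of the worktop. Next I'll turn it upright with a yaw that keeps the gripper away from the block.

```bash
python3 -m creep '0 0 0 0 5 2.5; 0 0 0 0 11.5 5.6; 0 0 0 0 18 8.7; 0 0 0 0 24.5 11.9; 0 0 0 0 31 15'; python3 - <<'E'
from h import *
Rq=tool(60,45)@np.diag([-1,-1,1]); go([480,255,110],Rq)
E
```

```text
time_s: 5.95
ee_pos: [475.8, 259.4, 121.8]
ee_rot: [0.738, 0.663, -0.038, 0.122]
contact_force: [0.0, -0.6, -1.8]
grip_width: 0.795
grip_force: 15.0
shift cm [-0.36  0.25  1.11] turn [ 0.2 55.1 26.7] q [ 0.42  0.23  1.77 -0.28  1.15  0.64] t 5.95 F [ 0.  -0.6 -1.8] 14.979656880730658 0.7945784237808649
```

```bash
python3 -m creep '0 0 0 0 6.5 3.2; 0 0 0 0 13 6.3; 0 0 0 0 19.5 9.5; 0 0 0 0 26 12.6; 0 0 0 0 32.5 15.8'; python3 - <<'E'
from h import *
Rq=tool(60,45)@np.diag([-1,-1,1]); go([480,255,110],Rq)
E
```

```text
time_s: 6.45
ee_pos: [475.7, 259.2, 121.9]
ee_rot: [0.802, 0.564, 0.186, -0.064]
contact_force: [-0.3, -0.3, -1.6]
grip_width: 0.794
grip_force: 15.0
shift cm [-0.8   0.41  0.79] turn [ 0.2 22.6 11. ] q [ 0.11 -0.03  2.09  0.39  0.85  0.23] t 6.45 F [-0.3 -0.3 -1.6] 14.995492563353991 0.7941848784716491
```

```bash
python3 -m creep '0 0 0 0 6 3; 0 0 0 0 12 6; 0 0 0 0 18 9; 0 0 0 0.2 22.6 11; 0 0 0 0.2 22.6 11'; python3 - <<'E'
from h import *
Rq=tool(60,45)@np.diag([-1,-1,1]); go([480,255,70],Rq)
L=[]
for n,(u,v) in(("top",(232,215)),("scene",(270,200))):
    im,d=viewer.grab_frame(n); np.save(n+"1.npy",d); c=im[v-60:v+60,u-60:u+60,::-1]; L.append(cv2.resize(c,(400,400),interpolation=cv2.INTER_CUBIC))
cv2.imwrite("pics/up.png",cv2.convertScaleAbs(np.hstack(L),alpha=1.4))
E
```

```text
time_s: 6.95
ee_pos: [473.9, 258.5, 119.4]
ee_rot: [0.802, 0.461, 0.328, -0.192]
contact_force: [0.0, 0.5, -1.9]
grip_width: 0.793
grip_force: 15.0
shift cm [-3.47  0.72  3.22] turn [-0.1  0.3 -0.2] q [-0.12 -0.08  2.29  1.01  0.87 -0.26] t 6.95 F [ 0.   0.5 -1.9] 15.002635666445201 0.7932594962101546
```

View pics/up.png

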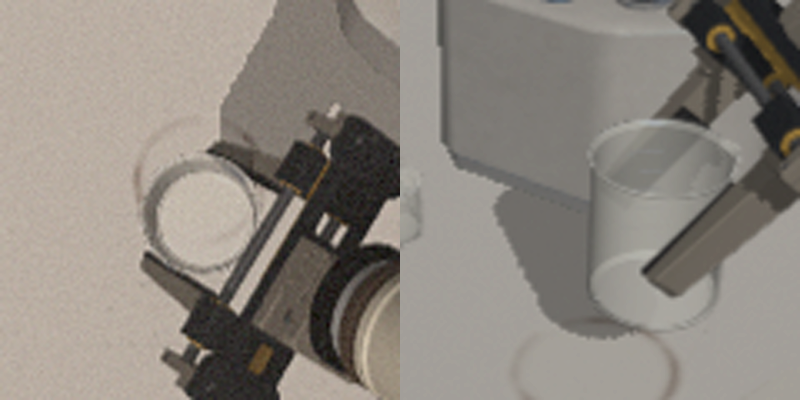

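The beaker is upright in the fingers, with its mouth ring at crop (205,210) in the top view. Next I'll measure the remaining lean from the depth of the rim, expecting about 2.7° too much turn from the wall's taper.

```bash
python3 - <<'E'
from h import *
d=np.load("top1.npy"); P=cloud("top",d); c=(slice(195,240),slice(205,255))
s=P[c][d[c]>0]; m=s[(s[:,2]>140)&(s[:,2]<170)]; 
r0=np.array([473,255]); 
for i in range(3):
    B=np.c_[2*m[:,0],2*m[:,1],np.ones(len(m))]; k=np.linalg.lstsq(B,(m[:,:2]**2).sum(1),rcond=None)[0]; r=np.sqrt(k[2]+k[0]**2+k[1]**2); e=np.hypot(m[:,0]-k[0],m[:,1]-k[1])-r; m=m[abs(e)<6]
print("rim",k[:2],r,len(m),np.percentile(m[:,2],[5,50,95]))
X=np.c_[m[:,:2]-k[:2],np.ones(len(m))]; w=np.linalg.lstsq(X,m[:,2],rcond=None)[0]; print("slope deg",np.degrees(w[:2]),w[2])
f=s[np.hypot(*(s[:,:2]-k[:2]).T)<25]; print("floor z",np.percentile(f[:,2],[10,50,90])); X=np.c_[f[:,:2]-k[:2],np.ones(len(f))]; w=np.linalg.lstsq(X,f[:,2],rcond=None)[0]; print("slope",np.degrees(w[:2]),w[2])
E
```

```text
rim [471.97611724 254.69508389] 39.64453111996446 201 [141.39514099 151.71020274 156.09148124]
slope deg [-0.05059552  1.21158869] 150.5561426817483
floor z [66.87856781 69.26287469 71.74786313]
slope [0.91336701 1.15828917] 69.25002527091847
```

```bash
python3 -m creep '-1 0.2 1 0 -1 0; -2 0.4 2 0 -2 0; -3 0.6 3 0 -2 0; -4 0.6 4 0 -2 0; -4 0.6 4 0 -2 0'; python3 - <<'E'
from h import *
def fl(d,z0,u,v):
    P=cloud("top",d); s=P[v-25:v+25,u-28:u+28][d[v-25:v+25,u-28:u+28]>0]; return s
im,d=viewer.grab_frame("top"); s=fl(d,0,232,217)
k=np.array([477,251]); f=s[(np.hypot(*(s[:,:2]-k).T)<24)]; med=np.median(f[:,2]); f=f[abs(f[:,2]-med)<8]
w=np.linalg.lstsq(np.c_[f[:,:2]-k,np.ones(len(f))],f[:,2],rcond=None)[0]; print("floor",med,len(f),"slope",np.degrees(w[:2]))
P=cloud("top",d); t=P[215:255,165:200][d[215:255,165:200]>0]; t=t[abs(t[:,2])<8]
w=np.linalg.lstsq(np.c_[t[:,:2]-t[:,:2].mean(0),np.ones(len(t))],t[:,2],rcond=None)[0]; print("table",w[2],np.degrees(w[:2]))
m=s[(s[:,2]>med+72)&(s[:,2]<med+100)]; print("rim",cv2.minEnclosingCircle(m[:,:2].astype(np.float32)))
print(robot.get_obs()["contact_force"],robot.get_obs()["ee_pos"])
E
```

```text
time_s: 7.55
ee_pos: [480.3, 257.0, 64.5]
ee_rot: [0.806, 0.467, 0.315, -0.183]
contact_force: [-0.2, 0.3, -1.6]
grip_width: 0.791
grip_force: 15.0
floor 14.37251129383986 309 slope [-0.89984424 -1.25203545]
table 1.217778897817938 [-0.01893239 -0.0942005 ]
rim ((471.28582763671875, 245.2041778564453), 53.62217330932617)
[-0.05701794  0.25556276 -0.71019372] [480.92593615 256.98655237  65.55347693]
```

```bash
python3 -m creep '-0.2 0 0.2 0 0.6 0; -0.4 0 0.4 0 1.2 0; -0.55 0 0.55 0 1.2 0; -0.55 0 0.55 0 1.2 0'; python3 - <<'E'
from h import *
im,d=viewer.grab_frame("top"); P=cloud("top",d); s=P[192:242,204:260][d[192:242,204:260]>0]
k=np.array([477,251]); f=s[(np.hypot(*(s[:,:2]-k).T)<24)]; med=np.median(f[:,2]); f=f[abs(f[:,2]-med)<8]
w=np.linalg.lstsq(np.c_[f[:,:2]-k,np.ones(len(f))],f[:,2],rcond=None)[0]; print("floor",med,len(f),"slope",np.degrees(w[:2]),robot.get_obs()["contact_force"])
E
python3 -m creep '-0.05 0 0.05 0 0 0; -0.1 0 0.1 0 0 0; -0.1 0 0.1 0 0 0'
```

```text
time_s: 8.0
ee_pos: [481.0, 255.9, 57.9]
ee_rot: [0.803, 0.464, 0.325, -0.187]
contact_force: [0.1, -0.7, -0.3]
grip_width: 0.791
grip_force: 15.0
floor 7.874767979381 322 slope [0.87404652 0.08117234] [-0.59455446  0.37009199 -1.06797496]
time_s: 8.35
ee_pos: [481.2, 256.0, 56.6]
ee_rot: [0.802, 0.464, 0.325, -0.187]
contact_force: [0.5, 0.0, -1.5]
grip_width: 0.794
grip_force: 15.0
```

Lean is now under 1°. About 3 mm of clearance remains, so I'll lower in fine steps until the worktop pushes back.

```bash
python3 -m creep '-0.07 0 0.07 0 0 0; -0.07 0 0.07 0 0 0; -0.07 0 0.07 0 0 0' | grep -E 'ee_pos|contact'; python3 -m creep '-0.07 0 0.07 0 0 0; -0.07 0 0.07 0 0 0; -0.07 0 0.07 0 0 0'| grep -E 'ee_pos|contact'; python3 -m creep '-0.07 0 0.07 0 0 0; -0.07 0 0.07 0 0 0; -0.07 0 0.07 0 0 0'| grep -E 'ee_pos|contact'
```

```text
ee_pos: [481.1, 256.0, 55.6]
contact_force: [-0.3, -0.0, -1.1]
ee_pos: [481.1, 256.0, 54.6]
contact_force: [-0.4, 0.3, -0.7]
ee_pos: [481.1, 256.0, 53.6]
contact_force: [-0.7, 0.2, -0.9]
```

```bash
for i in 1; do :; done; python3 -m creep '-0.07 0 0.07 0 0 0; -0.07 0 0.07 0 0 0; -0.07 0 0.07 0 0 0' | grep -E 'ee_pos|contact'; python3 -m creep '-0.05 0 0.05 0 0 0; -0.05 0 0.05 0 0 0; -0.05 0 0.05 0 0 0'| grep -E 'ee_pos|contact'; python3 - <<'E'
from h import *
im,d=viewer.grab_frame("top"); P=cloud("top",d); s=P[192:242,204:260][d[192:242,204:260]>0]
k=np.array([477,251]); f=s[(np.hypot(*(s[:,:2]-k).T)<24)]; med=np.median(f[:,2]); print(med)
E
```

```text
ee_pos: [481.3, 256.1, 53.0]
contact_force: [-0.0, 0.5, 1.2]
ee_pos: [481.6, 256.4, 52.8]
contact_force: [-0.7, 2.3, 5.4]
3.1420470395074247
```

The worktop pushes back with about 5 N, so the base is down. I'll ease off a little and open.

```bash
python3 -m creep '0.03 0 -0.03 0 0 0; 0.03 0 -0.03 0 0 0; 0.03 0 -0.03 0 0 0' - 3; python3 -m creep '0 0 0 0 0 0; 0 0 0 0 0 0; 0 0 0 0 0 0; 0 0 0 0 0 0; 0 0 0 0 0 0' 9.1; python3 - <<'E'
from h import *
L=[]
for n,(u,v) in(("top",(232,215)),("scene",(270,230))):
    im,d=viewer.grab_frame(n); c=im[v-60:v+60,u-60:u+60,::-1]; L.append(cv2.resize(c,(400,400),interpolation=cv2.INTER_CUBIC))
cv2.imwrite("pics/open.png",cv2.convertScaleAbs(np.hstack(L),alpha=1.4))
E
```

```text
time_s: 10.2
ee_pos: [481.5, 256.0, 52.7]
ee_rot: [0.802, 0.464, 0.325, -0.187]
contact_force: [0.0, 2.0, 2.5]
grip_width: 0.799
grip_force: 2.9
time_s: 10.7
ee_pos: [481.0, 255.9, 52.2]
ee_rot: [0.802, 0.464, 0.325, -0.187]
contact_force: [-0.6, -0.3, 0.5]
grip_width: 0.992
grip_force: 0.0
```

View pics/open.png

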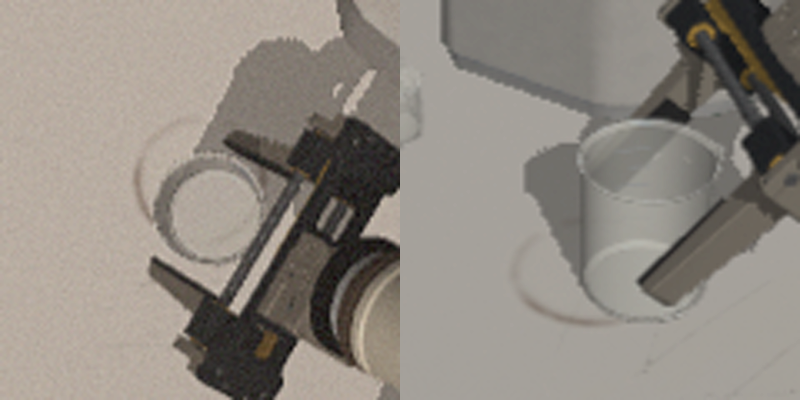

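The beaker stands with its mouth ring at crop (210,210), and both fingers are clear of its walls. I'll back out along the fingers.

```bash
python3 -m creep '0 0 -1 0 0 0; 0 0 -2.5 0 0 0; 0 0 -4.5 0 0 0; 0 0 -6.5 0 0 0; 0 0 -9 0 0 0'; python3 -m creep '0 0 -2 0 0 0; 0 0 -4 0 0 0; 0 0 -6 0 0 0; 0 0 -6 0 0 0; 0 0 -6 0 0 0'; python3 - <<'E'
from h import *
L=[]
for n,(u,v) in(("top",(250,180)),("scene",(270,220))):
    im,d=viewer.grab_frame(n); c=im[v-100:v+100,u-100:u+100,::-1]; L.append(cv2.resize(c,(400,400),interpolation=cv2.INTER_CUBIC))
    if n=="top":
        P=cloud("top",d); s=P[185:245,200:265][d[185:245,200:265]>0]; k=np.array([477,251]); f=s[np.hypot(*(s[:,:2]-k).T)<24]; print("floor",np.median(f[:,2])); m=s[(s[:,2]>65)&(s[:,2]<100)]; print("rim",m.mean(0),cv2.minEnclosingCircle(m[:,:2].astype(np.float32)))
cv2.imwrite("pics/end.png",cv2.convertScaleAbs(np.hstack(L),alpha=1.4))
E
```

```text
time_s: 11.3
ee_pos: [449.0, 201.6, 117.2]
ee_rot: [0.802, 0.465, 0.324, -0.187]
contact_force: [0.4, -0.0, -0.2]
grip_width: 0.989
grip_force: 0.0
time_s: 11.8
ee_pos: [429.2, 165.6, 160.1]
ee_rot: [0.802, 0.464, 0.325, -0.187]
contact_force: [-0.1, -0.1, 0.0]
grip_width: 0.989
grip_force: 0.0
floor 2.8432552156645485
rim [484.27634572 261.1302086   83.08800585] ((478.7979431152344, 257.74932861328125), 39.036582946777344)
```

View pics/end.png

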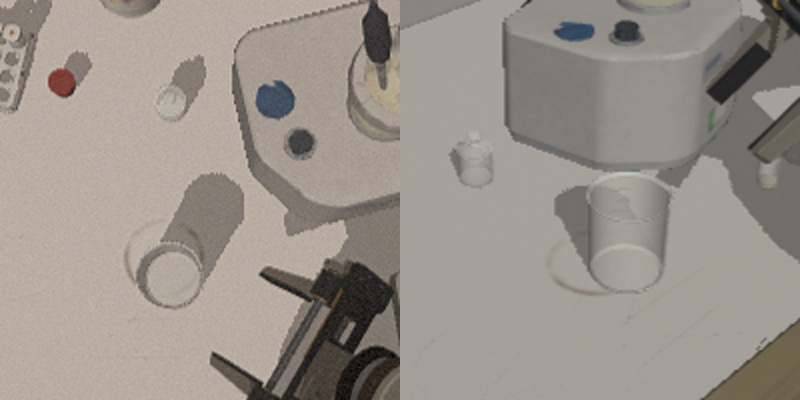

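The beaker stands upright at about (479,257), with its rim about 84 mm high, and the gripper is well clear. The stopper, weighing bottle and vial are where they were.

```bash
python3 -c "
from bench import order; print(order.finish_job())"
```

```text
the job is handed in; nothing more can be done
None
```

The beaker stands upright on its base within about 10 mm of where it fell and has been let go; the weighing bottle, vial and stopper look undisturbed in the last pictures, and the job was handed in after about 12 s.

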